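# Set the paper trimmer to perforate

### The job

Get the rotary paper trimmer ready to perforate: push its cutting head fully home to the far end of the rail, where the ruler is, then press the knob on the head down and turn it so that the blade pointer clicks in at the dashed-line mark. Let the knob spring back up when you are done.

Things in the scene. Friction and masses are not known exactly. Their poses are not given: they have to be found in the camera images.
- trimmer: Rotary paper trimmer, bed 250 x 330 mm with its top 20 mm above the desk; it does not move. Origin: centre of its underside. Its y points along the rail, away from the robot, to the far (parked) end with the ruler; its x across the rail, to the robot's right; z up. The rail runs along y at x = 60 mm between two dark end blocks, 62 x 30 mm, inner faces at y = -130 and +130 mm, 51 mm high.
- pocket (a point): Pocket in the rail's top (40 mm above the desk) near the far end, 15 mm long; fixed. At trimmer x = 60, y = 80 mm. When the head is parked the knob's spindle stands over it and can go down; anywhere else the rail stops the knob after 1.5 mm. The parked head's knob is straight above this point.
- trim_head (a joint): Position of the cutting head (m): its gap to the far end block; 0 = parked, touching it; range 0 to 0.16. The head is a dark block 100 x 100 mm, top 60 mm above the desk, centred in the trimmer's frame at x = 60 mm, y = 80 mm minus this value. It slides with 1.5 N of friction; push it by its side or by its knob. The knob can go down only below about 0.003.
- knob_grip (a point): Centre of the knob, on its vertical axis, 11 mm below its top. Dark fluted round knob, 42 mm across, its side from 72 to 98 mm above the desk, over a flat aluminium disc 68 mm across (top 64.5 mm above the desk). Until pressed it idles: spins freely, turns nothing. Pressed down 5 mm it drives the disc by its serrated underside, in either direction.
- knob_press (a joint): How far the knob is pressed (m): 0 = up, 0.005 = fully down on the disc. The spring takes 3 N at first and 5.5 N when down, and lifts the knob when let go. Hold it fully down with 3 to 15 N more than the spring while turning; pressed too lightly it slips on the disc.
- selector (a joint): Angle of the disc with the dark arrowhead (rad), positive counter-clockwise from above. Four clicks 45 degrees apart, at white marks on the head's top, left of the knob. Counter-clockwise, from the far one to the nearest: 0 straight bar, 0.785 zigzag, 1.571 dashed line, 2.356 double line. Starts at one of the first two. Needs up to 0.1 N m; with the knob up it settles into the nearest click.
- pointer_tip (a point): Tip of the dark arrowhead on the aluminium disc, 32 mm from the knob's axis, 64.5 mm above the desk; it turns with the disc.
- dash_mark (a point): The dashed-line mark: three white dashes in a row, 18 mm long in all, printed on the head's top, third of the four marks counter-clockwise, 42.5 mm from the knob's axis, 60 mm above the desk.

How it is judged:
By the outcome, as a careful person would: the job done as asked, in the order asked, and still so for the second after the job is handed in, with the robot touching nothing.
It also fails if it takes over 42 s, if anything falls off the work surface, if the arm or the gripper's body presses on something with over 40 N, if the wrist force passes 120 N, or if a joint passes its speed limit or range.

### The arm

A 7-joint arm with a two-finger parallel gripper is mounted at the origin on the work surface; the furniture and walls round the work are solid. World frame = base frame: x ahead of the robot, y to its left, z up, the work surface at z = 0. Lengths are in m, angles in rad, forces in N, time in s.
With the tool pointing down it reaches from about 0.425 to 0.875 m from the base axis. Payload 4.7 kg.
Tool frame: the origin (TCP) lies midway between the tips of the shut fingers; the grasp point (between the pads) lies ctrl.grasp_offset behind it (ctrl.grasp_offset is the distance from the TCP to the grasp point, in m); z points along the fingers, y is the line along which they close (so a half turn about z gives the same grasp; the last joint's range is limited). The gripper opens to 87 mm and grips with 3 to 60 N. Pads are 19 mm wide; open, the fingers measure 117 mm over their backs; the gripper's body (75 mm by 190 mm) begins 51 mm behind the grasp point.
Start: joints at [1.25, 0.321, -0.07, 1.45, 0.023, 1.371, -0.057], TCP at [0.214, -0.614, 0.223] pointing down, gripper open.
Joint ranges: [-2.86, 2.86], [-0.3, 2.09], [-1.38, 1.24], [0.06, 2.45], [-1.56, 4.7], [0.09, 2.05], [-2.69, 2.69]. Speed limits (rad/s): [2.57, 2.57, 3.14, 3.14, 3.14, 3.14, 3.14].

### API

Orientations are given as a rotation vector (axis times angle).
In Python, from bench import ctrl gives the robot as it stands. The module is installed in compiled form; this text tells all that it offers.
- The arm moves only by the tool jog_arm, never from a script. Its argument "moves" is one flat list of numbers, 7 for each row, row after row: the shift along the tool's x, y, z in units of 30 cm (1.0 is 30 cm), then the turn, a rotation vector about the tool's x, y, z in units of 60 degrees (1.0 is 60 degrees), then the gripper's target within -1 to 1 (fully open at 1, half-way at 0, shut at -1). In form: [x, y, z, wx, wy, wz, fingers, x, y, z, wx, wy, wz, fingers, ...]. A call has exactly 8 rows; each row is the pose to reach, as a shift and turn from the pose commanded when the call began, along the tool's axes at that moment; what a row does not reach only later rows make up. A row lasts 1/8 s, in which the tool goes at most 62.5 mm and 10.7 degrees, less where a joint would pass 70% of its speed; a pose out of reach is approached as far as the arm can. A call with a number of a shift or a turn outside -1 to 1 is refused whole. A call with a gripper value outside its range is refused whole. The fingers move at their own pace and stop on an object; "newtons" is the grip in N (left out, the last holds). Time passes only in rows, so rows that repeat a pose let the fingers close, or fill a call up. It gives the time, the measured TCP pose, the force, the opening and the grip force at its end, in the units of the state.
- ctrl.get_state(): the state, without advancing time (a new reading comes with each control period).
- ctrl.get_image(name): name is "scene" or "top" or "wrist"; returns a dict with "pixels" (384x512x3 uint8, red, green, blue), "fx", "fy", "cx", "cy" (pixels), "xyz" and "rotation" of the camera in the world; the wrist camera has in their place "tool_from_camera" (4x4, takes a point from camera to tool coordinates, whose origin is the TCP and whose axes are the flange's). Camera axes: x right, y up, looking along -z (the intrinsics and any distortion apply to the point x, -y, -z); pixel columns grow to the right and rows downward; lengths in m; the calibration is good to about 2 mm. The wrist camera is an equidistant fisheye: a pixel r from the principal point sees the ray r / f radians off the axis. A picture is of the moment at which its call begins: read the wrist's pose just before it. There is no depth.
- ctrl.close_job(): hands the job in; it is judged then, once.
The state is a dict: "time": time; "joint_positions": joint angles; "qd": joint speeds; "joint_torque": joint torques, N m; "position": TCP position; "tool_rot": TCP orientation; "ft_force": force on the tool from outside, world axes, zero at the start; "torque": the same for the moment, N m; "grip_width": opening from 0.0 (shut) to 1.0 (fully open); "grip_force": force on a finger pad.
Only numpy, scipy, OpenCV 4.12 (cv2) and the standard library are available. Lean on these libraries where they do the work, as an engineer would, in place of code of your own. Each camera call takes 0.05 s, during which the arm holds its last target. There are 200 camera calls.

## Working session

There is one attempt and no reset: what is moved stays moved. The work goes in short steps, Python scripts to look and compute and a tool call to move; the robot and the scene stay as the last step left them, time stands still between calls to the robot, and variables do not carry over. Pictures are saved under pics/ and viewed, at most 10 in all, crops included, and the job is handed in when it is done.

Besides the shell and the picture viewer there is one more tool, called after "Emit:" by a JSON object that holds its "method" and its "body", one argument or row to a line. jog_arm: Moves the arm, as the interface text tells. Its arguments: {"type":"object","properties":{"moves":{"type":"array"},"newtons":{"type":"number"}},"required":["moves"]}

```bash
mkdir -p pics
cat > h.py <<'E'
import numpy as np,cv2
from scipy.spatial.transform import Rotation as R
from bench import ctrl
def ray(im,u,v):
    d=np.array([(u-im['cx'])/im['fx'],-(v-im['cy'])/im['fy'],-1.]); return np.array(im['xyz']),rot(im)@d
def rot(im):
    r=np.array(im['rotation']); return r if r.shape==(3,3) else R.from_rotvec(r).as_matrix()
def onplane(im,u,v,z):
    o,d=ray(im,u,v); return o+d*(z-o[2])/d[2]
def proj(im,p):
    c=rot(im).T@(np.array(p)-im['xyz']); return im['cx']+im['fx']*c[0]/-c[2], im['cy']-im['fy']*c[1]/-c[2]
E
python3 - <<'E'
from h import *
s=ctrl.get_state();print(s,ctrl.grasp_offset)
a=[]
for n in("scene","top"):
    im=ctrl.get_image(n);np.save(n+'.npy',im,allow_pickle=True);a.append(im['pixels']);print({k:v for k,v in im.items() if k!='pixels'})
    cv2.imwrite(f'pics/{n}0.png',cv2.cvtColor(im['pixels'],cv2.COLOR_RGB2BGR))
E
```

```text
{'time': 0.0, 'joint_positions': array([ 1.25007869,  0.32177351, -0.07010666,  1.45169733,  0.02259918,
        1.37081183, -0.05693975]), 'qd': array([-0.00129153, -0.00014118,  0.00018725,  0.00039575,  0.00093931,
        0.00029756,  0.00106236]), 'joint_torque': array([ 8.41359656e-05, -4.91288352e+01, -4.03519431e-01, -3.12532532e+01,
       -6.37794798e-02,  4.37053211e-02,  2.15193263e-04]), 'position': array([ 0.21336604, -0.61337959,  0.22148263]), 'tool_rot': array([-3.09583726e+00, -5.23186044e-01,  6.41945774e-04]), 'ft_force': array([-0.10791823, -0.45669064,  0.60293406]), 'torque': array([-0.06568697, -0.00576692, -0.06111614]), 'grip_force': 0.0, 'grip_width': 0.9960324804243431} 0.0187
{'fx': 472.95258878297955, 'fy': 472.95258878297955, 'cx': 250.36932734202023, 'cy': 187.6726274094507, 'xyz': array([-0.06873509,  0.11314356,  0.66621034]), 'rotation': array([ 0.75859129, -0.43491515, -1.02348117])}
{'fx': 423.6383254245712, 'fy': 423.6383254245712, 'cx': 252.96816319986627, 'cy': 191.36421694095634, 'xyz': array([0.38184043, 0.42152697, 0.92732814]), 'rotation': array([ 0.05138361, -0.08209737, -1.59508402])}
```

View pics/top0.png

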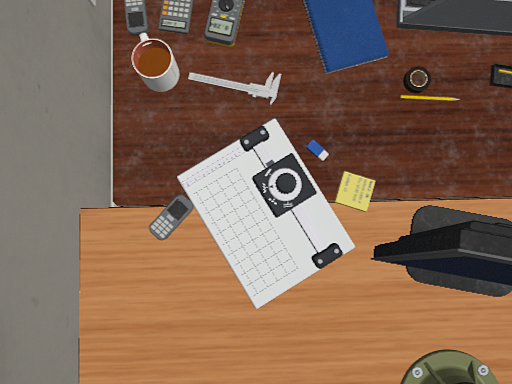

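View pics/scene0.png

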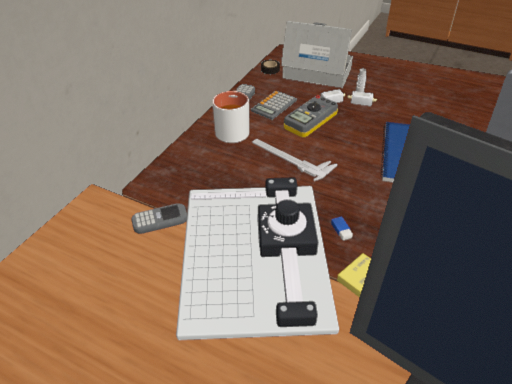

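The top view shows the head partway along the rail: knob at about (287,183), end blocks at (255,138) far and (327,256) near, and a monitor at (460,250) between the robot and the work. The scene view shows the same, with the knob at (288,212) and the blocks at (282,187) and (297,313).

Run:
```python
from h import *
T=np.load('top.npy',allow_pickle=True).item();S=np.load('scene.npy',allow_pickle=True).item()
def blobs(im,roi,thr,mina):
    x0,y0,x1,y1=roi
    g=im['pixels'].max(2); m=np.zeros_like(g); m[y0:y1,x0:x1]=(g[y0:y1,x0:x1]<thr)*255
    n,l,st,c=cv2.connectedComponentsWithStats(m)
    for i in range(1,n):
        if st[i,4]>mina: 
            p=np.argwhere(l==i)[:,::-1].astype(np.float32); print(np.round(c[i],1),st[i],cv2.minAreaRect(p))
print('top');blobs(T,(230,110,350,280),70,40)
print('scene');blobs(S,(250,165,330,335),70,40)
def tri(a,b):
    o1,d1=ray(T,*a);o2,d2=ray(S,*b)
    A=np.c_[d1,-d2];t=np.linalg.lstsq(A,o2-o1,rcond=None)[0];p,q=o1+d1*t[0],o2+d2*t[1];return (p+q)/2,np.linalg.norm(p-q)
# monitor
for uv in [(373,255),(400,240),(455,222),(512,225),(415,210),(415,285)]: print(uv,[onplane(T,*uv,z).round(3) for z in (0,.3,.5)])
for uv in [(425,125),(512,165),(360,300)]:
    o,d=ray(S,*uv); print(uv,[(o+d*t).round(3) for t in (.2,.3,.4,.5)])
a=cv2.resize(T['pixels'][110:280,230:370],None,fx=3.5,fy=3.5,interpolation=2)[:595]
b=cv2.resize(S['pixels'][165:335,240:340],None,fx=3.,fy=3.5,interpolation=2)[:595]
cv2.imwrite('pics/c0.png',cv2.cvtColor(np.hstack([a,b]),cv2.COLOR_RGB2BGR))
```

```text
top
[253.5 137.9] [239 126  30  25 353] ((253.99021911621094, 138.03146362304688), (15.788805961608887, 28.643409729003906), 62.241458892822266)
[284.1 184.5] [ 253  153   63   64 1164] ((283.516845703125, 184.92698669433594), (47.69990539550781, 47.805908203125), 57.9946174621582)
[285.4 182.8] [276 173  20  21 314] ((285.7500305175781, 182.75001525878906), (19.091880798339844, 19.798988342285156), 45.0)
[326.5 255.4] [312 243  30  25 360] ((326.51470947265625, 255.19114685058594), (15.263373374938965, 29.15475845336914), 59.03623962402344)
scene
[280.5 185.9] [265 177  32  20 417] ((280.64483642578125, 186.5407257080078), (18.265016555786133, 31.20273780822754), 87.27368927001953)
[287.7 229.6] [ 258  201   59   55 1908] ((287.0228271484375, 227.79933166503906), (53.863731384277344, 57.40514373779297), 88.36341857910156)
[295.8 314.5] [276 302  41  25 804] ((296.00372314453125, 313.5960388183594), (23.943838119506836, 39.93201446533203), 87.79740142822266)
(373, 255) [array([0.315, 0.144, 0.   ]), array([0.336, 0.234, 0.3  ]), array([0.351, 0.294, 0.5  ])]
(400, 240) [array([0.346,
[... 186 characters left out ...]
, 225) [array([ 0.372, -0.167,  0.   ]), array([0.375, 0.023, 0.3  ]), array([0.377, 0.15 , 0.5  ])]
(415, 210) [array([0.41 , 0.046, 0.   ]), array([0.401, 0.168, 0.3  ]), array([0.395, 0.249, 0.5  ])]
(415, 285) [array([0.248, 0.056, 0.   ]), array([0.291, 0.174, 0.3  ]), array([0.32 , 0.253, 0.5  ])]
(425, 125) [array([0.111, 0.128, 0.55 ]), array([0.202, 0.135, 0.492]), array([0.292, 0.142, 0.434]), array([0.382, 0.15 , 0.376])]
(512, 165) [array([0.119, 0.09 , 0.537]), array([0.212, 0.079, 0.472]), array([0.306, 0.067, 0.408]), array([0.4  , 0.056, 0.343])]
(360, 300) [array([0.054, 0.129, 0.496]), array([0.116, 0.138, 0.411]), array([0.177, 0.146, 0.325]), array([0.238, 0.154, 0.24 ])]
```

View pics/c0.png

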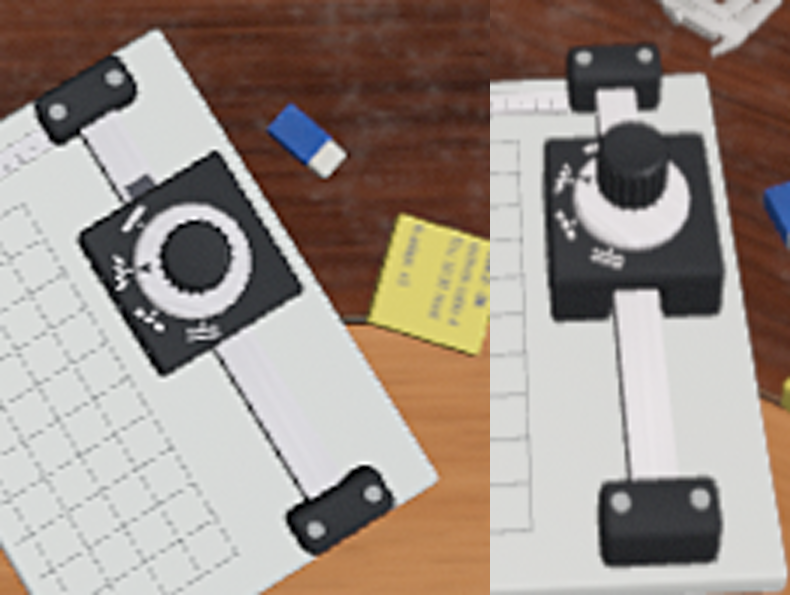

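The crop shows the arrowhead at the second mark (zigzag), so a +45° turn is needed. The screw heads on the blocks are clear: far (58,111) and (114,77), near (316,530) and (374,493) in the top half.

Run:
```python
from h import *
T=np.load('top.npy',allow_pickle=True).item();S=np.load('scene.npy',allow_pickle=True).item()
def tri(a,b):
    a=(230+a[0]/3.5-.36,110+a[1]/3.5-.36);b=(240+(b[0]-490)/3-.33,165+b[1]/3.5-.36)
    o1,d1=ray(T,*a);o2,d2=ray(S,*b)
    t=np.linalg.lstsq(np.c_[d1,-d2],o2-o1,rcond=None)[0];p,q=o1+d1*t[0],o2+d2*t[1];print(((p+q)/2).round(4),np.linalg.norm(p-q).round(4));return (p+q)/2
f1=tri((58,111),(583,58));f2=tri((114,77),(645,56));n1=tri((316,530),(621,502));n2=tri((374,493),(701,500));k=tri((197,254),(632,137))
print('knob in top plane z=.098',onplane(T,230+197/3.5-.36,110+254/3.5-.36,.098), 'pl scene',onplane(S,240+142/3-.33,165+137/3.5-.36,.098))
f,n=(f1+f2)/2,(n1+n2)/2; y=(f-n)[:2];L=np.linalg.norm(y);y/=L;print('len',L,'y',y,'ang',np.degrees(np.arctan2(y[1],y[0])))
print('knob along',(k[:2]-(f[:2]+n[:2])/2)@y,'lat',(k[:2]-n[:2])@np.array([y[1],-y[0]]))
pk=(f[:2]+n[:2])/2+.08*y;print('park',pk,'shift',pk-k[:2])
s=ctrl.get_state();M=R.from_rotvec(s['tool_rot']).as_matrix();print(M.round(3))
```

```text
[0.5618 0.4153 0.0487] 0.001
[0.5823 0.3806 0.0478] 0.0001
[0.3088 0.2698 0.0503] 0.0005
[0.3292 0.2346 0.0489] 0.0009
[0.4682 0.3393 0.1012] 0.0001
knob in top plane z=.098 [0.46854313 0.33899246 0.098     ] pl scene [0.4712155  0.34063639 0.098     ]
len 0.29193070530218795 y [0.86657235 0.49905146] ang 29.93726487485429
knob along 0.026758123805617363 lat -0.001036944990863716
park [0.51485007 0.36500627] shift [0.04665543 0.02567185]
[[ 0.944  0.329 -0.001]
 [ 0.329 -0.944  0.002]
 [-0.    -0.002 -1.   ]]
```

Emit:
{"method": "jog_arm", "body": {
  "moves": [0,0,-0.2,0,0,0,1,0,0,-0.4,0,0,0,1,0,0,-0.6,0,0,0,1,0.1,-0.03,-0.75,0,0,0,1,0.3,-0.1,-0.8,0,0,0,1,0.5,-0.16,-0.8,0,0,0,1,0.68,-0.22,-0.8,0,0,0,1,0.85,-0.28,-0.8,0,0,0,1],
  "newtons": 40
}}

```text
time: 1.1
position: [0.4285, -0.4491, 0.4621]
tool_rot: [-3.097, -0.525, 0.0]
ft_force: [-0.5, -0.2, 0.0]
grip_width: 0.997
grip_force: 0.0
```

Emit:
{"method": "jog_arm", "body": {
  "moves": [0.15,-0.14,0,0,0,-0.14,1,0.3,-0.28,0,0,0,-0.28,1,0.45,-0.42,0,0,0,-0.42,1,0.6,-0.55,0,0,0,-0.56,1,0.74,-0.68,0,0,0,-0.7,1,0.88,-0.8,0,0,0,-0.84,1,0.99,-0.92,0,0,0,-0.95,1,0.99,-0.92,0,0,0,-1,1]
}}

```text
time: 2.1
position: [0.6176, -0.0866, 0.4614]
tool_rot: [-2.407, -2.014, -0.002]
ft_force: [0.0, -1.0, -0.5]
grip_width: 1.0
grip_force: 0.0
```

Run:
```python
from h import *
s=ctrl.get_state();M=R.from_rotvec(s['tool_rot']).as_matrix();print(s['position'],M.round(3),s['joint_positions'])
for t in [(.60,.15,.45),(.469,.3395,.20)]: print((M.T@(np.array(t)-s['position'])/.3).round(3))
```

```text
[ 0.61757128 -0.0866454   0.46144323] [[ 0.177  0.984 -0.001]
 [ 0.984 -0.177  0.003]
 [ 0.003 -0.002 -1.   ]] [ 0.46653968  0.31730858 -0.53931883  1.02040402  0.16382542  1.84422709
 -0.18352289]
[ 0.766 -0.197  0.041]
[ 1.308 -0.737  0.877]
```

Emit:
{"method": "jog_arm", "body": {
  "moves": [0.2,-0.05,0,0,0,-0.05,1,0.4,-0.1,0,0,0,-0.1,1,0.58,-0.15,0,0,0,-0.15,1,0.76,-0.22,0,0,0,-0.2,1,0.9,-0.32,0.05,0,0,-0.25,1,1,-0.42,0.15,0,0,-0.3,1,1,-0.5,0.25,0,0,-0.33,1,1,-0.55,0.35,0,0,-0.33,1]
}}

```text
time: 3.1
position: [0.5093, 0.2341, 0.3562]
tool_rot: [-2.038, -2.391, 0.001]
ft_force: [0.8, 0.1, 0.3]
grip_width: 0.997
grip_force: 0.0
```

Run:
```python
from h import *
s=ctrl.get_state();M=R.from_rotvec(s['tool_rot']).as_matrix();print(s['position'],M.round(3),s['joint_positions'])
for t in [(.469,.3395,.20),(.469,.3395,.15)]: print((M.T@(np.array(t)-s['position'])/.3).round(3))
```

```text
[0.509266   0.23407031 0.35622789] [[-0.158  0.987 -0.001]
 [ 0.987  0.158 -0.001]
 [-0.    -0.001 -1.   ]] [ 0.17585872  0.15537032 -0.74272149  1.42777472  0.10507863  1.59953259
 -0.39874721]
[ 0.369 -0.077  0.521]
[ 0.369 -0.076  0.687]
```

Emit:
{"method": "jog_arm", "body": {
  "moves": [0.1,-0.02,0.1,0,0,0,1,0.2,-0.04,0.2,0,0,0,1,0.3,-0.06,0.3,0,0,0,1,0.37,-0.077,0.4,0,0,0,1,0.37,-0.077,0.5,0,0,0,1,0.37,-0.077,0.6,0,0,0,1,0.37,-0.077,0.65,0,0,0,1,0.37,-0.077,0.65,0,0,0,1]
}}

```text
time: 4.1
position: [0.4702, 0.3386, 0.1616]
tool_rot: [-2.04, -2.388, 0.003]
ft_force: [0.4, -0.1, 0.5]
grip_width: 0.997
grip_force: 0.0
```

```bash
cat >> h.py <<'E'
def wproj(im,s,p):
    M=R.from_rotvec(s['tool_rot']).as_matrix();A=np.array(im['tool_from_camera'])
    c=A[:3,:3].T@(M.T@(np.array(p)-s['position'])-A[:3,3]); d=np.array([c[0],-c[1],-c[2]])
    th=np.arctan2(np.hypot(d[0],d[1]),d[2]);ph=np.arctan2(d[1],d[0]);return im['cx']+im['fx']*th*np.cos(ph),im['cy']+im['fy']*th*np.sin(ph)
def wplane(im,s,u,v,z):
    x,y=(u-im['cx'])/im['fx'],(v-im['cy'])/im['fy'];r=np.hypot(x,y);k=np.sin(r)/max(r,1e-9)
    M=R.from_rotvec(s['tool_rot']).as_matrix();A=np.array(im['tool_from_camera'])
    d=M@A[:3,:3]@np.array([x*k,-y*k,-np.cos(r)]);o=s['position']+M@A[:3,3];return o+d*(z-o[2])/d[2]
E
python3 - <<'E'
from h import *
s=ctrl.get_state();im=ctrl.get_image('wrist');np.save('w1.npy',[im,s],allow_pickle=True)
a=im['pixels'].copy();u=wproj(im,s,(.469,.3395,.098));print(s['position'],u,im['tool_from_camera'])
cv2.drawMarker(a,(int(u[0]),int(u[1])),(255,0,0))
cv2.imwrite('pics/w1.png',cv2.cvtColor(a,cv2.COLOR_RGB2BGR))
E
```

```text
[0.47024627 0.33859088 0.16160355] (np.float64(252.98965245341978), np.float64(196.9516124689398)) [[ 6.56584518e-04  9.56435162e-01  2.91944088e-01  7.94300416e-02]
 [ 9.99999559e-01 -4.31739634e-04 -8.34588784e-04  8.52909769e-04]
 [-6.72186225e-04  2.91944507e-01 -9.56435023e-01 -1.62607717e-01]
 [ 0.00000000e+00  0.00000000e+00  0.00000000e+00  1.00000000e+00]]
```

View pics/w1.png

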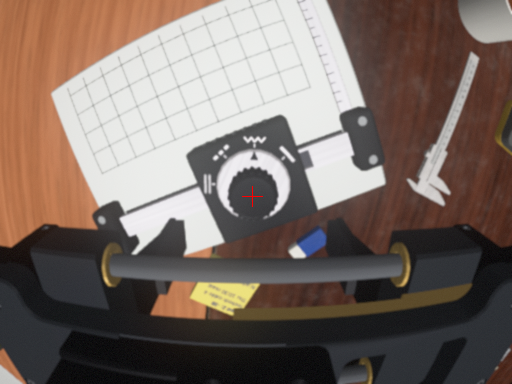

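The wrist view shows the knob centred at about (252,195), on the predicted mark, and the arrowhead at the zigzag.

Emit:
{"method": "jog_arm", "body": {
  "moves": [0,0,0.1,0,0,0,1,0,0,0.2,0,0,0,1,0,0,0.285,0,0,0,1,0,0,0.285,0,0,0,1,0,0,0.285,0,0,0,-1,0,0,0.285,0,0,0,-1,0,0,0.285,0,0,0,-1,0,0,0.285,0,0,0,-1],
  "newtons": 30
}}

```text
time: 5.15
position: [0.4709, 0.3392, 0.0775]
tool_rot: [2.04, 2.388, 0.001]
ft_force: [-0.2, -0.1, -0.5]
grip_width: 0.631
grip_force: 0.0
```

Run:
```python
from h import *
s=ctrl.get_state();print(s)
M=R.from_rotvec(s['tool_rot']).as_matrix();print(M.round(3))
y=np.array([.8666,.4990,0]);print((M.T@y*.053/.3).round(4))
```

```text
{'time': 5.15, 'joint_positions': array([-0.03518862,  0.38788208, -0.75914378,  1.77378309,  0.29724936,
        1.09748971, -0.73775857]), 'qd': array([-0.00069897,  0.00360828,  0.00308759,  0.00381227, -0.00019525,
       -0.001342  , -0.00024475]), 'joint_torque': array([-3.05586575e-03, -4.06780350e+01, -7.92561293e+00, -2.73077416e+01,
       -5.98934549e-02, -2.87466939e-02,  4.57302340e-04]), 'position': array([0.47091452, 0.33921259, 0.07745591]), 'tool_rot': array([2.04044445e+00, 2.38819641e+00, 8.48265560e-04]), 'ft_force': array([-0.21746345, -0.10216735, -0.48628398]), 'torque': array([ 0.00783389, -0.1167075 ,  0.00173523]), 'grip_force': 0.0, 'grip_width': 0.6310110244487525}
[[-0.156  0.988  0.001]
 [ 0.988  0.156  0.   ]
 [ 0.     0.001 -1.   ]]
[6.32e-02 1.65e-01 1.00e-04]
```

Emit:
{"method": "jog_arm", "body": {
  "moves": [0,0,0.007,0,0,0,0.1,0,0,0.007,0,0,0,-1,0,0,0.007,0,0,0,-1,0,0,0.007,0,0,0,-1,0,0,0.007,0,0,0,-1,0,0,0.007,0,0,0,-1,0,0,0.007,0,0,0,-1,0,0,0.007,0,0,0,-1]
}}

```text
time: 6.15
position: [0.4703, 0.3392, 0.0746]
tool_rot: [-2.04, -2.388, 0.001]
ft_force: [-2.2, 0.3, -2.6]
grip_width: 0.473
grip_force: 30.0
```

Emit:
{"method": "jog_arm", "body": {
  "moves": [0.008,0.02,0,0,0,0,-1,0.016,0.042,0,0,0,0,-1,0.024,0.063,0,0,0,0,-1,0.032,0.084,0,0,0,0,-1,0.04,0.105,0,0,0,0,-1,0.048,0.125,0,0,0,0,-1,0.055,0.143,0,0,0,0,-1,0.055,0.143,0,0,0,0,-1]
}}

```text
time: 7.15
position: [0.5113, 0.3626, 0.0747]
tool_rot: [2.041, 2.388, 0.002]
ft_force: [-0.4, 2.9, -7.5]
grip_width: 0.478
grip_force: 30.0
```

Emit:
{"method": "jog_arm", "body": {
  "moves": [0.003,0.008,0,0,0,0,-1,0.005,0.013,0,0,0,0,-1,0.006,0.016,0,0,0,0,-1,0.008,0.02,0,0,0,0,-1,0.009,0.023,0,0,0,0,-1,0.01,0.026,0,0,0,0,-1,0.01,0.026,0,0,0,0,-1,0.01,0.026,0,0,0,0,-1]
}}

```text
time: 8.15
position: [0.5149, 0.3648, 0.0746]
tool_rot: [-2.039, -2.388, 0.011]
ft_force: [-9.5, -2.5, 0.8]
grip_width: 0.478
grip_force: 30.0
```

Emit:
{"method": "jog_arm", "body": {
  "moves": [0,0,0.005,0,0,0,-1,0,0,0.01,0,0,0,-1,0,0,0.015,0,0,0,-1,0,0,0.02,0,0,0,-1,0,0,0.024,0,0,0,-1,0,0,0.028,0,0,0,-1,0,0,0.028,0,0,0,-1,0,0,0.028,0,0,0,-1],
  "newtons": 40
}}

```text
time: 9.15
position: [0.5149, 0.365, 0.0691]
tool_rot: [2.04, 2.389, -0.011]
ft_force: [-14.7, -5.8, 16.1]
grip_width: 0.474
grip_force: 40.0
```

Emit:
{"method": "jog_arm", "body": {
  "moves": [-0.003,-0.007,0.001,0,0,-0.05,-1,-0.003,-0.007,0.001,0,0,-0.15,-1,-0.003,-0.007,0.001,0,0,-0.27,-1,-0.003,-0.007,0.001,0,0,-0.39,-1,-0.003,-0.007,0.001,0,0,-0.51,-1,-0.003,-0.007,0.001,0,0,-0.63,-1,-0.003,-0.007,0.001,0,0,-0.75,-1,-0.003,-0.007,0.001,0,0,-0.77,-1]
}}

```text
time: 10.15
position: [0.5155, 0.3654, 0.0692]
tool_rot: [0.937, 2.998, -0.001]
ft_force: [-9.1, -2.8, 11.8]
grip_width: 0.475
grip_force: 40.0
```

Run:
```python
from h import *
s=ctrl.get_state();M=R.from_rotvec(s['tool_rot']).as_matrix();print(M.round(3),np.degrees(np.arctan2(M[1,0],M[0,0])),s['torque'])
a=[]
for n in("scene","top"):
    im=ctrl.get_image(n);k=im['pixels']
    (x0,y0)=(255,160) if n=='scene' else (240,120)
    a.append(cv2.resize(k[y0:y0+100,x0:x0+80],None,fx=5,fy=5,interpolation=2))
w=ctrl.get_image('wrist')['pixels']
cv2.imwrite('pics/t1.png',cv2.cvtColor(np.hstack(a),cv2.COLOR_RGB2BGR)); cv2.imwrite('pics/w2.png',cv2.cvtColor(w,cv2.COLOR_RGB2BGR))
```

```text
[[-0.822  0.569  0.001]
 [ 0.569  0.822 -0.001]
 [-0.001 -0.001 -1.   ]] 145.286592958913 [-0.79625778  1.95301173  0.0582499 ]
```

View pics/w2.png

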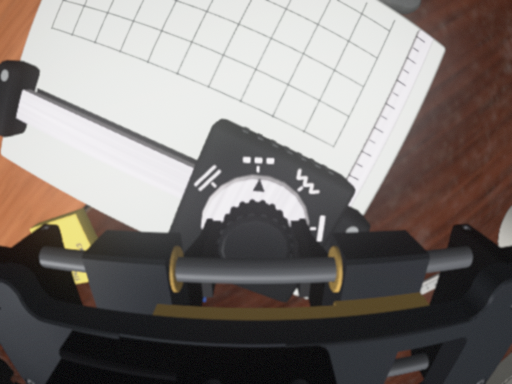

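The wrist view shows the arrowhead tip at (259,180) pointing straight at the three dashes at (259,160). Next I let the knob rise and release it.

Emit:
{"method": "jog_arm", "body": {
  "moves": [0.001,-0.002,-0.01,0,0,0,-1,0.002,-0.004,-0.018,0,0,0,-1,0.003,-0.006,-0.026,0,0,0,-1,0.003,-0.006,-0.026,0,0,0,-1,0.003,-0.006,-0.026,0,0,0,1,0.003,-0.006,-0.026,0,0,0,1,0.003,-0.006,-0.026,0,0,0,1,0.003,-0.006,-0.026,0,0,0,1]
}}

```text
time: 11.3
position: [0.5143, 0.3637, 0.0739]
tool_rot: [0.94, 2.997, -0.001]
ft_force: [0.6, 0.2, 0.2]
grip_width: 0.842
grip_force: 0.0
```

Emit:
{"method": "jog_arm", "body": {
  "moves": [0,0,0,0,0,0,1,0,0,0,0,0,0,1,0,0,-0.05,0,0,0,1,0,0,-0.15,0,0,0,1,0,0,-0.25,0,0,0,1,0,0,-0.35,0,0,0,1,0,0,-0.45,0,0,0,1,0,0,-0.45,0,0,0,1]
}}

```text
time: 12.3
position: [0.515, 0.3657, 0.2128]
tool_rot: [0.938, 2.994, 0.007]
ft_force: [0.1, 0.0, 0.0]
grip_width: 1.004
grip_force: 0.0
```

Run:
```python
from h import *
w=ctrl.get_image('wrist')['pixels'][:260,80:440];t=ctrl.get_image('scene')['pixels'][150:280,200:360]
a=cv2.resize(t,(400,325),interpolation=2);b=cv2.resize(w,(400,289),interpolation=2);b=np.vstack([b,np.zeros((36,400,3),np.uint8)])
cv2.imwrite('pics/f.png',cv2.cvtColor(np.hstack([a,b]),cv2.COLOR_RGB2BGR))
```

```text
(no output)
```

View pics/f.png

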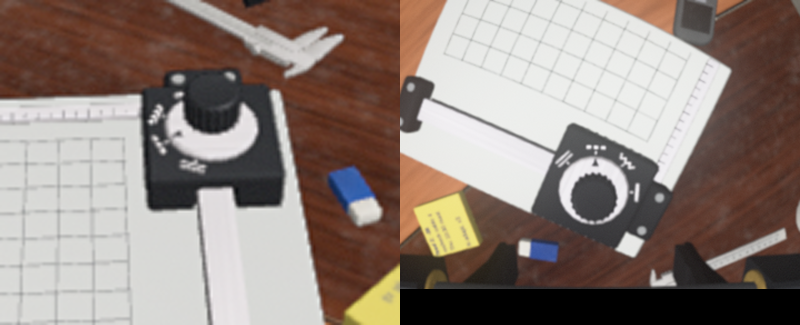

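The final views show the head at the far block, the knob up and the pointer at the dashes. My lateral back-off may have drawn the head back a millimetre, so I push the knob home again with one open finger.

Emit:
{"method": "jog_arm", "body": {
  "moves": [0,0,0.12,0,0,0,1,0,0,0.24,0,0,0,1,0,0,0.36,0,0,0,1,0,0,0.45,0,0,0,1,0,0,0.45,0,0,0,1,0,0.03,0.45,0,0,0,1,0,0.05,0.45,0,0,0,1,0,0.06,0.45,0,0,0,1]
}}

```text
time: 13.4
position: [0.525, 0.38, 0.0751]
tool_rot: [0.939, 2.997, 0.002]
ft_force: [0.3, -0.3, 0.4]
grip_width: 1.002
grip_force: 0.0
```

Emit:
{"method": "jog_arm", "body": {
  "moves": [0,0.006,0,0,0,0,1,0,0.012,0,0,0,0,1,0,0.017,0,0,0,0,1,0,0.022,0,0,0,0,1,0,0.027,0,0,0,0,1,0,0.03,0,0,0,0,1,0,0.03,0,0,0,0,1,0,0.03,0,0,0,0,1]
}}

```text
time: 14.4
position: [0.5283, 0.3842, 0.0733]
tool_rot: [-0.94, -2.996, 0.008]
ft_force: [-3.0, -4.6, 4.1]
grip_width: 0.998
grip_force: 3.1
```

Emit:
{"method": "jog_arm", "body": {
  "moves": [0,-0.02,0,0,0,0,1,0,-0.05,0,0,0,0,1,0,-0.085,0,0,0,0,1,0,-0.085,0,0,0,0,1,0,-0.085,-0.1,0,0,0,1,0,-0.085,-0.25,0,0,0,1,0,-0.085,-0.4,0,0,0,1,0,-0.085,-0.4,0,0,0,1]
}}

```text
time: 15.4
position: [0.5165, 0.3676, 0.1985]
tool_rot: [0.938, 2.993, 0.01]
ft_force: [-0.7, 0.3, 0.2]
grip_width: 1.002
grip_force: 0.0
```

Run:
```python
from h import *
w=ctrl.get_image('wrist')['pixels'][80:260,200:380];t=ctrl.get_image('scene')['pixels'][160:250,240:330]
cv2.imwrite('pics/g.png',cv2.cvtColor(np.hstack([cv2.resize(x,(400,400),interpolation=2) for x in (t,w)]),cv2.COLOR_RGB2BGR))
```

```text
(no output)
```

View pics/g.png

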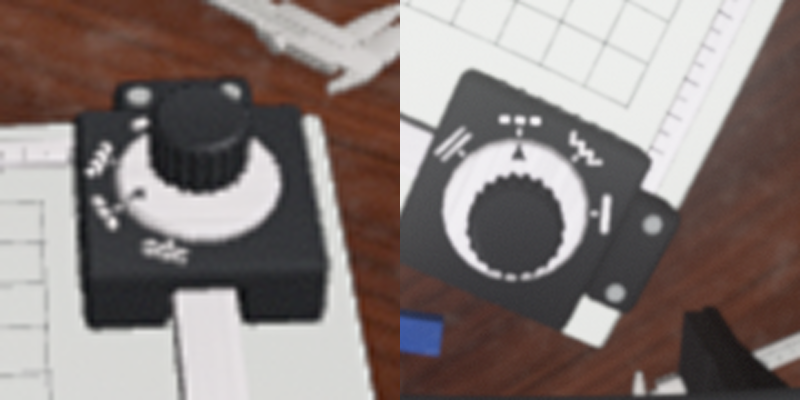

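The head is flush with the far block, the knob is up, and the arrowhead at (518,152) is on the dashed mark at (520,120).

```bash
python3 -c "
from bench import ctrl
print(ctrl.close_job())"
```

```text
the job is handed in; nothing more can be done
None
```

The cutting head is pushed home against the far block, the pointer is clicked in at the dashed-line mark, the knob is back up, and the job was handed in at about 15.5 s of the 42 s limit with the gripper clear.

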